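Dark reading, then half light, on the disc light box

TASK

Check the light box that the slate discs are inspected on: with its shutter still closed, squeeze the trigger of the pistol-grip switch fully home to take the dark reading and let it spring right back. Then slide the sprung shutter half open, to its middle mark and never more than three-quarters open, and finish while still holding it there against its spring. Leave the tools and the dish on the bench where they are.

Things in the scene. Friction and masses are not known exactly. Their poses are not given: they have to be found in the camera images.
- light_box: Light box, fixed: low grey housing 100 (x) x 200 (y) mm; two aluminium rails along y (tops 58 mm above the bench) with a sliding steel shutter plate between them; steel spring tube along the +x side (to x = +62 mm, top 60 mm). Closed, the plate covers a glass lens at the -y end. Origin: centre of the underside, on the bench; z up; -x side faces the robot.
- half_mark (a point): Top of the middle of three small dark ribs (8 x 3 mm, 62 mm above the bench) on the light box's rail on the robot's side; they mark closed, half open and fully open, at y = -40, -5 and +30 mm of light_box, x = -40 mm. A thin pointer on the shutter plate, in line with the middle of the handle, points at them.
- shutter_handle (a point): Top centre of the shutter's handle, 79.5 mm above the bench: an upright black tab 34 mm wide (light_box x), 14 mm thick (light_box y, the sliding direction), 29 mm tall on the steel plate (its lowest 4 mm is a foot 22 mm thick). Can be pinched from above across its thickness. Closed: at x = 0, y = -40 mm of light_box; half open: y = -5 mm. Axes as light_box.
- shutter (a joint): Travel of the shutter, m: 0 closed, 0.035 half open, 0.070 fully open. It opens towards light_box +y. A spring closes it: about 3 N at 0, 8 N at half, 13 N fully open; it shuts by itself when let go.
- trigger_grip: Pistol-grip switch, fixed: grey pistol lying on its side, centred 55 mm above the bench (top 74 mm), on a post and an 8 mm base plate (x -55 to 65, y -55 to 55 mm). Origin: on the bench; z up. Barrel along y at x = +20 to +56 mm, muzzle to +y. Grip: a bar along x from the barrel to x = -92 mm, 26 mm thick (y = -33 to -7 mm), 28 mm high, free underneath to the base plate.
- trigger_pad (a point): Middle of the trigger's blade, 55 mm above the bench; at rest at x = -35, y = +24 mm of trigger_grip. The black blade lies along x beside the grip on its +y side, 10 mm thick, 18 mm high, with a round bead at its free end (x = -52 mm). Here grip and trigger together are 62 mm wide at rest, 49 mm squeezed; they can be pinched together from above across trigger_grip y.
- trigger (a joint): Angle of the trigger about its upright hinge (at x = +10, y = +30 mm of trigger_grip), rad: 0 at rest, 0.30 fully squeezed (its stop), where the pad has swung towards the grip (trigger_grip -y) by 13 mm. A spring returns it: pressing at the pad takes about 3 N to start and 9 N fully home.
- blue_dish: Small round blue plastic dish, 97 mm across, 29 mm high, loose; bystander. Origin: centre of the underside.
- screwdriver: Screwdriver with red handle, 210 mm long, 25 mm thick, lying loose; bystander. Origin: centre of the underside.
- spanner: Steel spanner, 173 mm long, 6 mm thick, lying loose; bystander. Origin: centre of the underside.
- scraper: Scraper with wooden handle, 200 mm long, 49 mm wide, 19 mm high, lying loose; bystander. Origin: centre of the underside.

How it is judged:
By the outcome, as a careful person would: the job done as asked, in the order asked, and still so for the second after the job is handed in, while the arm keeps its last pose, push and grip.
It also fails if it takes over 42 s, if anything falls off the work surface, if the arm or the gripper's body presses on something with over 40 N, if the wrist force passes 120 N, or if a joint passes its speed limit or range.

ROBOT

A 7-joint arm with a two-finger parallel gripper is mounted at the origin on a cart in front of the work surface, level with it; the furniture and walls round the work are solid. World frame = base frame: x ahead of the robot, y to its left, z up, the work surface at z = 0. Lengths are in m, angles in rad, forces in N, time in s.
With the tool pointing down it reaches from about 0.425 to 0.875 m from the base axis. Payload 4.7 kg.
Tool frame: the origin (TCP) lies at the very end of the fingers, on their centre line; the grasp point (between the pads) lies 19 mm behind it; z points along the fingers, y is the line along which they close (so a half turn about z gives the same grasp; the last joint's range is limited). The gripper opens to 87 mm and grips with 3 to 60 N. Pads are 19 mm wide; open, the fingers measure 117 mm over their backs; the gripper's body (75 mm by 190 mm) begins 51 mm behind the grasp point.
Start: joints at [-1.319, 0.321, -0.07, 1.45, 0.023, 1.371, -0.057], TCP at [0.153, 0.632, 0.223] pointing down, gripper open.
Joint ranges: [-2.86, 2.86], [-0.3, 2.09], [-1.38, 1.24], [0.06, 2.45], [-1.56, 4.7], [0.09, 2.05], [-2.69, 2.69]. Speed limits (rad/s): [2.57, 2.57, 3.14, 3.14, 3.14, 3.14, 3.14].

INTERFACE

Orientations are given as a rotation vector (axis times angle).
In Python, from cell import read_state, viewer, robot gives the robot as it stands. The module is installed in compiled form; this text tells all that it offers.
- The arm moves only by the tool carry_out, never from a script. Its argument "series" is a list of rows, each an object with "delta_pos": the shift along the tool's x, y, z in cm, a list of three; "rot": the turn, a rotation vector about the tool's x, y, z in rad, a list of three; "hand": the finger opening in cm, from 0 to 8.7. A call has 1 to 20 rows; each row is the pose to reach, as a shift and turn from the pose commanded when the call began, along the tool's axes at that moment; what a row does not reach only later rows make up. A row lasts 1/8 s, in which the tool goes at most 62.5 mm and 10.7 degrees, less where a joint would pass 70% of its speed; a pose out of reach is approached as far as the arm can. A call with a gripper value outside its range is refused whole. The fingers move at their own pace and stop on an object; "squeeze" is the grip in N (left out, the last holds). Time passes only in rows, so rows that repeat a pose let the fingers close. It gives the time, the measured TCP pose, the force, the opening and the grip force at its end, in the units of the state.
- read_state(): the state, without advancing time (a new reading comes with each control period).
- viewer.snapshot(name): name is "side" or "top" or "wrist"; returns the picture (420x560x3 uint8, blue, green, red); there is no depth.
- viewer.camera_model(name): a dict with "K" (3x3 intrinsics, pixels), "rvec" (rotation vector, rad) and "tvec" (3), from world to camera coordinates, as OpenCV has them; the wrist camera has in their place "T_tool_cam" (4x4, takes a point from camera to tool coordinates, whose origin is the TCP and whose axes are the flange's). Camera axes: x right, y down, z forward; pixel columns grow to the right and rows downward; lengths in m; the calibration is good to about 2 mm. A picture is of the moment at which its call begins: read the wrist's pose just before it. camera_model takes no time and is no camera call.
- robot.close_job(): hands the job in; it is judged then, once.
The state is a dict: "time": time; "joint_pos": joint angles; "joint_velocities": joint speeds; "effort": joint torques, N m; "eef_pos": TCP position; "ee_rot": TCP orientation; "contact_force": force on the tool from outside, world axes, zero at the start; "ft_torque": the same for the moment, N m; "width": finger opening in m; "grip_force": force on a finger pad.
Only numpy, scipy, OpenCV 4.12 (cv2) and the standard library are available. Lean on these libraries where they do the work, as an engineer would, in place of code of your own. Each camera call takes 0.05 s, during which the arm holds its last target. There are 200 camera calls.

## Working session

There is one attempt and no reset: what is moved stays moved. The work goes in short steps, Python scripts to look and compute and a tool call to move; the robot and the scene stay as the last step left them, time stands still between calls to the robot, and variables do not carry over. Pictures are saved under pics/ and viewed, at most 10 in all, crops included, and the job is handed in when it is done.

Besides the shell and the picture viewer there is one more tool, called after "Emit:" as name(argument=value, ...) on one line, values as JSON. carry_out: Moves the arm, as the interface text tells. Its arguments: {"type":"object","properties":{"series":{"type":"array"},"squeeze":{"type":"number"}},"required":["series"]}

```bash
mkdir -p pics; python3 - <<'E'
from cell import read_state, viewer, robot
import cv2,numpy as np
for n in("top","side"):
    cv2.imwrite(f"pics/{n}0.png",viewer.snapshot(n)); m=viewer.camera_model(n); print(n,m)
s=read_state(); print(s)
E
```

```text
top {'K': array([[388.0115012 ,   0.        , 282.31613987],
       [  0.        , 388.0115012 , 212.90629182],
       [  0.        ,   0.        ,   1.        ]]), 'rvec': array([ 2.14606271, -2.19842631,  0.11906514]), 'tvec': array([0.10130091, 0.5965255 , 0.92663577])}
side {'K': array([[381.23032293,   0.        , 279.95739722],
       [  0.        , 381.23032293, 215.16833978],
       [  0.        ,   0.        ,   1.        ]]), 'rvec': array([ 2.0308133 , -0.6601095 ,  0.36029598]), 'tvec': array([-0.44271234,  0.28141325,  0.6031347 ])}
{'time': 0.1, 'joint_pos': array([-1.31891901,  0.32172389, -0.0700853 ,  1.45157462,  0.0226379 ,
        1.37081891, -0.05686867]), 'joint_velocities': array([ 0.00175913, -0.00251092, -0.00100504, -0.00423356,  0.00098881,
       -0.00032201,  0.00078828]), 'effort': array([-2.48056886e-04, -4.92571199e+01, -4.05862620e-01, -3.13401496e+01,
       -6.42639189e-02,  3.94509814e-02,  6.71712269e-05]), 'eef_pos': array([0.15304322, 0.63119914, 0.22157629]), 'ee_rot': array([-3.72505899e-01, -3.11935460e+00,  2.72805324e-03]), 'contact_force': array([0.16876782, 0.37949623, 0.04052155]), 'ft_torque': array([-0.00991037,  0.04396931,  0.02612969]), 'grip_force': 0.0, 'width': 0.08680670431113484}
```

View pics/top0.png

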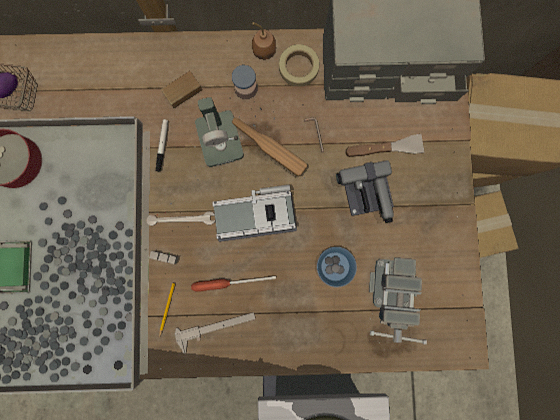

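View pics/side0.png

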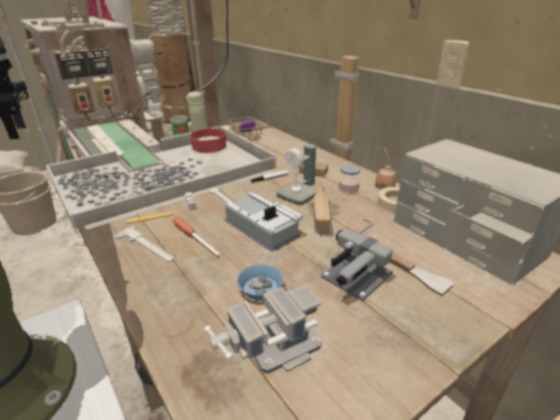

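Top view: the light box is near (255,213) with its handle at (270,212). The pistol is near (368,190), with the grip running down to (390,218) and the trigger to its left. I'll enlarge both areas.

```bash
python3 - <<'E'
import cv2,numpy as np
t=cv2.imread("pics/top0.png"); s=cv2.imread("pics/side0.png")
r=lambda a:cv2.resize(a,(400,300),interpolation=cv2.INTER_CUBIC)
a=r(t[175:250,205:305]); b=r(t[150:225,320:420]); c=r(s[190:265,215:315]); d=r(s[220:295,310:410])
cv2.imwrite("pics/crops.png",np.vstack([np.hstack([a,b]),np.hstack([c,d])]))
E
```

```text
(no output)
```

View pics/crops.png

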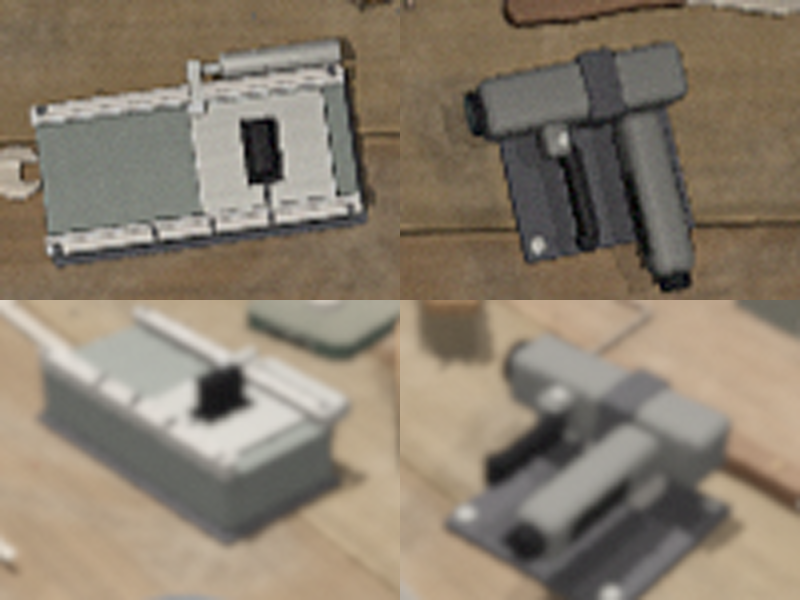

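The crops show the following.
- **Handle:** top at (262,151) in the top crop and (222,68) in the side crop.
- **Rail ends:** (48,243) and (360,203) on the near rail, (35,112) and (345,72) on the far rail.
- **Pistol, top crop:** bead (185,240), hinge screw (155,140), grip cap (275,280), muzzle (72,112).

I'll triangulate these next.

```bash
cat > h.py <<'E'
import cv2,numpy as np
from cell import viewer,read_state
from scipy.spatial.transform import Rotation as R
def ray(cam,px,pose=None):
    m=viewer.camera_model(cam); K=m["K"]
    d=np.linalg.inv(K)@[px[0],px[1],1]
    if "rvec" in m:
        Q=cv2.Rodrigues(m["rvec"])[0]; return -Q.T@m["tvec"],Q.T@d
    T=np.eye(4); T[:3,:3]=R.from_rotvec(pose[1]).as_matrix(); T[:3,3]=pose[0]
    T=T@m["T_tool_cam"]; return T[:3,3],T[:3,:3]@d
def plane(r,z): o,d=r; return o+d*(z-o[2])/d[2]
def tri(r1,r2):
    A=np.c_[r1[1],-r2[1]]; t=np.linalg.lstsq(A,r2[0]-r1[0],rcond=None)[0]
    p=r1[0]+t[0]*r1[1]; q=r2[0]+t[1]*r2[1]; return (p+q)/2,np.linalg.norm(p-q)
E
python3 - <<'E'
from h import *
np.set_printoptions(precision=4,suppress=True)
f=lambda x0,y0,u,v:(x0+u/4-.4,y0+v/4-.4)
A=lambda u,v:ray("top",f(205,175,u,v));B=lambda u,v:ray("top",f(320,150,u,v))
C=lambda u,v:ray("side",f(215,190,u,v));D=lambda u,v:ray("side",f(310,220,u,v))
print("handle",tri(A(262,151),C(222,68)),plane(A(262,151),.0795))
q=[plane(A(*p),.058) for p in((48,243),(360,203),(35,112),(345,72))]
print("rails",*q)
for a,b in((0,1),(2,3)): d=q[a]-q[b]; print("yaw",np.arctan2(-d[0],d[1]),np.linalg.norm(d))
for n,p,s,z in(("bead",(185,240),(100,175),.055),("hinge",(155,140),(155,100),.065),("cap",(275,280),(127,240),.055),("muz",(72,112),(118,62),.055)):
    print(n,tri(B(*p),D(*s)),plane(B(*p),z))
print("gripaxis",plane(B(235,120),.069)-plane(B(275,280),.069))
E
```

```text
handle (array([0.5969, 0.1149, 0.0825]), np.float64(0.0034580340459837893)) [0.5957 0.1158 0.0795]
rails [0.546  0.2446 0.058 ] [0.5654 0.0586 0.058 ] [0.6247 0.2519 0.058 ] [0.6446 0.0654 0.058 ]
yaw 0.10368196832387162 0.18709309025760704
yaw 0.10613843576492225 0.18752312156109066
bead (array([ 0.601 , -0.1159,  0.0511]), np.float64(0.0028054922948479075)) [ 0.5995 -0.1141  0.055 ]
hinge (array([ 0.6594, -0.097 ,  0.0636]), np.float64(0.00024587578695869753)) [ 0.6591 -0.0967  0.065 ]
cap (array([ 0.5737, -0.1665,  0.0565]), np.float64(0.0004721954571067081)) [ 0.574  -0.1671  0.055 ]
muz (array([ 0.6789, -0.0489,  0.0546]), np.float64(0.0008096401557054383)) [ 0.6792 -0.0491  0.055 ]
gripaxis [0.0964 0.0189 0.    ]
```

Emit:
carry_out(series=[{"delta_pos": [-64.1, -64.2, 2], "rot": [0, 0, -0.438], "hand": 8.7}, {"delta_pos": [-64.1, -64.2, 2], "rot": [0, 0, -0.438], "hand": 8.7}, {"delta_pos": [-64.1, -64.2, 2], "rot": [0, 0, -0.438], "hand": 8.7}, {"delta_pos": [-64.1, -64.2, 2], "rot": [0, 0, -0.438], "hand": 8.7}, {"delta_pos": [-64.1, -64.2, 2], "rot": [0, 0, -0.438], "hand": 8.7}, {"delta_pos": [-64.1, -64.2, 2], "rot": [0, 0, -0.438], "hand": 8.7}, {"delta_pos": [-64.1, -64.2, 2], "rot": [0, 0, -0.438], "hand": 8.7}, {"delta_pos": [-64.1, -64.2, 2], "rot": [0, 0, -0.438], "hand": 8.7}, {"delta_pos": [-64.1, -64.2, 2], "rot": [0, 0, -0.438], "hand": 8.7}, {"delta_pos": [-64.1, -64.2, 2], "rot": [0, 0, -0.438], "hand": 8.7}, {"delta_pos": [-64.1, -64.2, 2], "rot": [0, 0, -0.438], "hand": 8.7}, {"delta_pos": [-64.1, -64.2, 2], "rot": [0, 0, -0.438], "hand": 8.7}, {"delta_pos": [-64.1, -64.2, 2], "rot": [0, 0, -0.438], "hand": 8.7}, {"delta_pos": [-64.1, -64.2, 2], "rot": [0, 0, -0.438], "hand": 8.7}, {"delta_pos": [-64.1, -64.2, 2], "rot": [0, 0, -0.438], "hand": 8.7}, {"delta_pos": [-64.1, -64.2, 2], "rot": [0, 0, -0.438], "hand": 8.7}, {"delta_pos": [-64.1, -64.2, 2], "rot": [0, 0, -0.438], "hand": 8.7}, {"delta_pos": [-64.1, -64.2, 2], "rot": [0, 0, -0.438], "hand": 8.7}], squeeze=25)

```text
time: 2.35
eef_pos: [0.6247, -0.1413, 0.2025]
ee_rot: [-0.318, 3.125, 0.002]
contact_force: [1.0, -0.6, -0.2]
width: 0.0867
grip_force: 0.0
```

```bash
python3 - <<'E'
from h import *
s=read_state(); im=viewer.snapshot("wrist"); cv2.imwrite("pics/w1.png",im)
print(s["time"],s["eef_pos"],s["ee_rot"],s["joint_pos"],viewer.camera_model("wrist"))
np.save("w1.npy",[s["eef_pos"],s["ee_rot"]])
E
```

```text
2.35 [ 0.62471893 -0.14127192  0.20253476] [-3.17611141e-01  3.12544843e+00  2.11395827e-03] [-0.32268433  0.35219123  0.64515509  1.52569214 -0.2162227   1.33615071
  2.1167884 ] {'K': array([[309.77664535,   0.        , 281.8739858 ],
       [  0.        , 309.77664535, 210.80286652],
       [  0.        ,   0.        ,   1.        ]]), 'T_tool_cam': array([[-1.37447294e-03, -9.58579774e-01, -2.84820869e-01,
         7.87972909e-02],
       [ 9.99998987e-01, -1.42296462e-03, -3.66772555e-05,
        -4.92931404e-04],
       [-3.70131944e-04, -2.84820631e-01,  9.58580759e-01,
        -1.61767359e-01],
       [ 0.00000000e+00,  0.00000000e+00,  0.00000000e+00,
         1.00000000e+00]])}
```

View pics/w1.png

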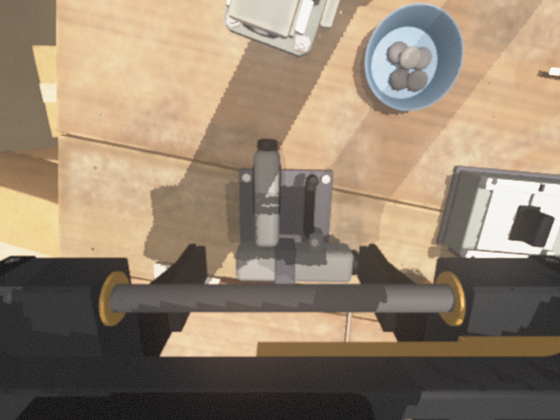

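The wrist view shows the grip as a vertical bar, columns 254–280 and rows 140–245. The trigger blade is at columns 306–318 with its bead at (312,182) and the hinge at (315,240).

```bash
python3 - <<'E'
from h import *
np.set_printoptions(precision=4,suppress=True)
po=np.load("w1.npy"); M=R.from_rotvec(po[1])
for n,p,z in(("cap",(267,139),.055),("gripL",(254.5,195),.062),("gripR",(280,195),.062),("gripLlow",(254.5,235),.062),("bead",(312,182),.06),("bladeR",(318,200),.06),("bladeL",(307,200),.06),("hinge",(315,240),.066),("muzzle",(358,262),.055)):
    w=plane(ray("wrist",p,po),z); print(n,w,"tool cm",M.inv().apply(w-po[0])*100)
h=ray("wrist",(533,226),po); print("handle w",plane(h,.0795))
print(M.as_matrix())
E
```

```text
cap [ 0.569  -0.1677  0.055 ] tool cm [ 5.9912 -1.4897 14.7504]
gripL [ 0.6249 -0.1696  0.062 ] tool cm [ 0.5557 -2.7929 14.0497]
gripR [ 0.6198 -0.1445  0.062 ] tool cm [ 0.5511 -0.2361 14.0531]
gripLlow [ 0.6671 -0.1621  0.062 ] tool cm [-3.7278 -2.9067 14.0503]
bead [ 0.6008 -0.1158  0.06  ] tool cm [ 1.8294  2.9584 14.2571]
bladeR [ 0.6177 -0.1056  0.06  ] tool cm [-0.0255  3.616  14.2583]
bladeL [ 0.6199 -0.1165  0.06  ] tool cm [-0.0235  2.4999 14.2568]
hinge [ 0.6585 -0.0998  0.066 ] tool cm [-4.1389  3.3696 13.6587]
muzzle [ 0.6784 -0.0455  0.055 ] tool cm [-7.1799  8.2845 14.7659]
handle w [0.5969 0.1025 0.0795]
[[-0.9796 -0.2012 -0.0001]
 [-0.2012  0.9796  0.0013]
 [-0.0002  0.0013 -1.    ]]
```

Emit:
carry_out(series=[{"delta_pos": [0.3, 0.2, 6], "rot": [0, 0, 0], "hand": 8.7}, {"delta_pos": [0.3, 0.2, 11], "rot": [0, 0, 0], "hand": 8.7}, {"delta_pos": [0.3, 0.2, 14], "rot": [0, 0, 0], "hand": 8.7}, {"delta_pos": [0.3, 0.2, 16.6], "rot": [0, 0, 0], "hand": 8.7}, {"delta_pos": [0.3, 0.2, 16.6], "rot": [0, 0, 0], "hand": 8.7}, {"delta_pos": [0.3, 0.2, 16.6], "rot": [0, 0, 0], "hand": 8.7}])

```text
time: 3.15
eef_pos: [0.6224, -0.1415, 0.038]
ee_rot: [-0.315, 3.124, -0.0]
contact_force: [-0.3, 0.3, 1.1]
width: 0.0869
grip_force: 0.0
```

```bash
python3 - <<'E'
from h import *
s=read_state(); im=viewer.snapshot("wrist"); cv2.imwrite("pics/w2.png",im)
np.save("w2.npy",[s["eef_pos"],s["ee_rot"]])
p=np.load("w1.npy"); print(R.from_rotvec(p[1]).inv().apply(s["eef_pos"]-p[0])*100)
E
```

```text
[2.33796028e-01 5.04624148e-03 1.64582060e+01]
```

View pics/w2.png

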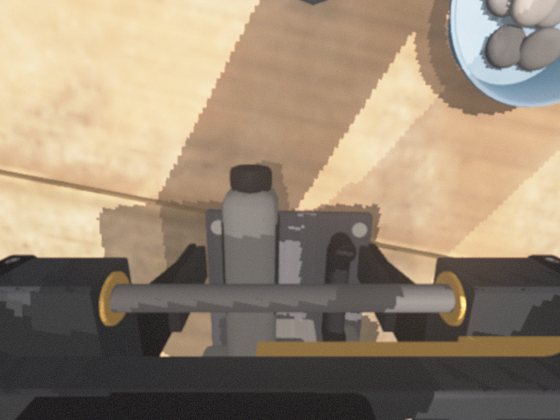

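The grip spans columns 224–278 and the blade 330–352, both between the open fingers. Next I'll shift by the small offset and squeeze.

Emit:
carry_out(series=[{"delta_pos": [0, -0.35, 0], "rot": [0, 0, 0], "hand": 7.4}, {"delta_pos": [0, -0.35, 0], "rot": [0, 0, 0], "hand": 6}, {"delta_pos": [0, -0.35, 0], "rot": [0, 0, 0], "hand": 4}, {"delta_pos": [0, -0.35, 0], "rot": [0, 0, 0], "hand": 4}, {"delta_pos": [0, -0.35, 0], "rot": [0, 0, 0], "hand": 4}, {"delta_pos": [0, -0.35, 0], "rot": [0, 0, 0], "hand": 4}, {"delta_pos": [0, -0.35, 0], "rot": [0, 0, 0], "hand": 4}, {"delta_pos": [0, -0.35, 0], "rot": [0, 0, 0], "hand": 4}], squeeze=30)

```text
time: 4.2
eef_pos: [0.6233, -0.1456, 0.0368]
ee_rot: [-0.314, 3.124, -0.001]
contact_force: [5.9, -0.9, -2.9]
width: 0.0489
grip_force: 28.9
```

```bash
python3 - <<'E'
from h import *
s=read_state(); im=viewer.snapshot("wrist"); cv2.imwrite("pics/w3.png",im)
print(s["width"],s["grip_force"],s["contact_force"],s["eef_pos"])
E
```

```text
0.04890755476922666 28.92364367377013 [ 5.92166214 -0.86946968 -2.87630765] [ 0.62325868 -0.14556097  0.03678036]
```

View pics/w3.png

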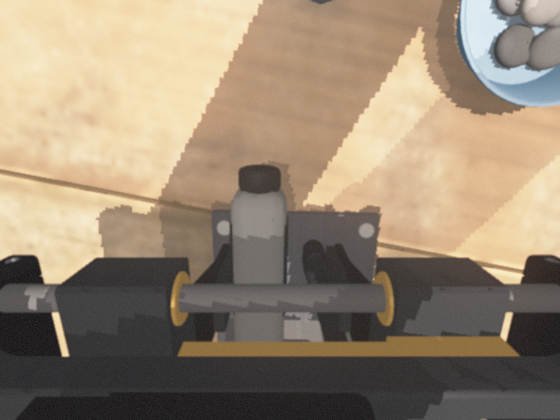

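Width is 48.9 mm with 29 N on the pads, so the trigger is against its stop. Next: release, lift and go to the handle.

Emit:
carry_out(series=[{"delta_pos": [0, 0, 0], "rot": [0, 0, 0], "hand": 8.7}, {"delta_pos": [0, 0.35, 0], "rot": [0, 0, 0], "hand": 8.7}, {"delta_pos": [0, 0.35, 0], "rot": [0, 0, 0], "hand": 8.7}, {"delta_pos": [0, 0.35, 0], "rot": [0, 0, 0], "hand": 8.7}, {"delta_pos": [0, 0.35, 0], "rot": [0, 0, 0], "hand": 8.7}, {"delta_pos": [0, 0.35, 0], "rot": [0, 0, 0], "hand": 8.7}, {"delta_pos": [0, 0.35, -5], "rot": [0, 0, 0], "hand": 8.7}, {"delta_pos": [0, 0.35, -10], "rot": [0, 0, 0], "hand": 8.7}, {"delta_pos": [0, 0.35, -15], "rot": [0, 0, 0], "hand": 8.7}, {"delta_pos": [-2.5, 26, -16.3], "rot": [0, 0, 0.095], "hand": 8.7}, {"delta_pos": [-2.5, 26, -16.3], "rot": [0, 0, 0.095], "hand": 8.7}, {"delta_pos": [-2.5, 26, -16.3], "rot": [0, 0, 0.095], "hand": 8.7}, {"delta_pos": [-2.5, 26, -16.3], "rot": [0, 0, 0.095], "hand": 8.7}, {"delta_pos": [-2.5, 26, -16.3], "rot": [0, 0, 0.095], "hand": 8.7}, {"delta_pos": [-2.5, 26, -16.3], "rot": [0, 0, 0.095], "hand": 8.7}, {"delta_pos": [-2.5, 26, -16.3], "rot": [0, 0, 0.095], "hand": 8.7}, {"delta_pos": [-2.5, 26, -16.3], "rot": [0, 0, 0.095], "hand": 8.7}])

```text
time: 6.38
eef_pos: [0.5954, 0.1121, 0.1996]
ee_rot: [-0.16, 3.137, -0.001]
contact_force: [0.2, -0.1, -0.6]
width: 0.0871
grip_force: 0.0
```

```bash
python3 - <<'E'
from h import *
s=read_state(); im=viewer.snapshot("wrist"); cv2.imwrite("pics/w4.png",im)
np.save("w4.npy",[s["eef_pos"],s["ee_rot"]]); print(s["eef_pos"],s["ee_rot"])
E
```

```text
[0.5953579  0.11214093 0.19959779] [-1.59683532e-01  3.13741353e+00 -8.09692062e-04]
```

View pics/w4.png

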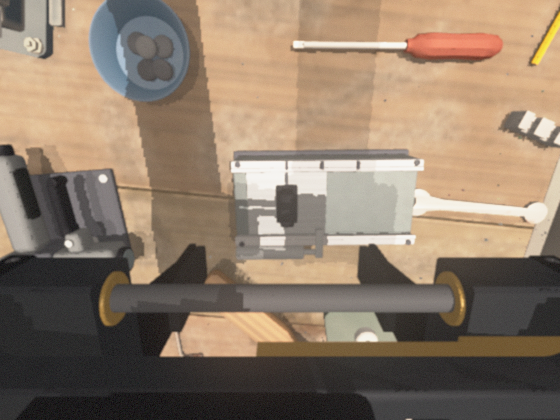

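The handle is at columns 277–298, rows 186–226. The ribs are at columns 287, 323 and 358 in row 165, and the rail runs level in the image. The trigger has sprung back from the grip.

```bash
python3 - <<'E'
from h import *
np.set_printoptions(precision=4,suppress=True)
im=cv2.imread("pics/w4.png")
m=(im.max(2)<45).astype(np.uint8); m[:178]=0;m[232:]=0;m[:,:265]=0;m[:,312:]=0
c=cv2.connectedComponentsWithStats(m)[2]; print(c[1:])
po=np.load("w4.npy"); M=R.from_rotvec(po[1])
for n,p,z in(("handle mid",(287.5,202),.0795),("hL",(277,202),.0795),("hR",(298,202),.0795),("r0",(287,165),.062),("r1",(323,165),.062),("r2",(358,165),.062)):
    w=plane(ray("wrist",p,po),z); print(n,w,"tool cm",M.inv().apply(w-po[0])*100)
w,e=tri(ray("wrist",(287.5,205),po),ray("top",(270.1,212.3))); print("two views",w,e)
E
```

```text
[]
handle mid [0.5913 0.1164 0.0795] tool cm [ 0.3644  0.4755 12.0095]
hL [0.5923 0.1066 0.0795] tool cm [ 0.3657 -0.5128 12.01  ]
hR [0.5903 0.1263 0.0795] tool cm [ 0.3631  1.4638 12.009 ]
r0 [0.5592 0.1129 0.062 ] tool cm [ 3.5945  0.4459 13.7592]
r1 [0.5557 0.1474 0.062 ] tool cm [ 3.5899  3.9223 13.7574]
r2 [0.5523 0.1811 0.062 ] tool cm [ 3.5853  7.302  13.7556]
two views [0.5967 0.1166 0.0705] 0.0011275068623458808
```

Emit:
carry_out(series=[{"delta_pos": [-0.3, 0.45, 5], "rot": [0, 0, 0], "hand": 8.7}, {"delta_pos": [-0.3, 0.45, 10], "rot": [0, 0, 0], "hand": 8.7}, {"delta_pos": [-0.3, 0.45, 12.5], "rot": [0, 0, 0], "hand": 8.7}, {"delta_pos": [-0.3, 0.45, 14], "rot": [0, 0, 0], "hand": 8.7}, {"delta_pos": [-0.3, 0.45, 14], "rot": [0, 0, 0], "hand": 8.7}, {"delta_pos": [-0.3, 0.45, 14], "rot": [0, 0, 0], "hand": 5}, {"delta_pos": [-0.3, 0.45, 14], "rot": [0, 0, 0], "hand": 2.5}, {"delta_pos": [-0.3, 0.45, 14], "rot": [0, 0, 0], "hand": 1}, {"delta_pos": [-0.3, 0.45, 14], "rot": [0, 0, 0], "hand": 1}, {"delta_pos": [-0.3, 0.45, 14], "rot": [0, 0, 0], "hand": 1}, {"delta_pos": [-0.3, 0.45, 14], "rot": [0, 0, 0], "hand": 1}, {"delta_pos": [-0.3, 0.45, 14], "rot": [0, 0, 0], "hand": 1}, {"delta_pos": [-0.3, 0.45, 14], "rot": [0, 0, 0], "hand": 1}, {"delta_pos": [-0.3, 0.45, 14], "rot": [0, 0, 0], "hand": 1}], squeeze=40)

```text
time: 8.18
eef_pos: [0.5977, 0.1178, 0.0595]
ee_rot: [-0.164, 3.137, -0.003]
contact_force: [0.6, -3.3, -0.5]
width: 0.0138
grip_force: 40.0
```

```bash
python3 - <<'E'
from h import *
s=read_state()
po=np.load("w4.npy"); M=R.from_rotvec(po[1])
print("tool cm",M.inv().apply(s["eef_pos"]-po[0])*100,s["width"],s["grip_force"],s["contact_force"])
E
```

```text
tool cm [-0.2887518   0.54305781 14.00738455] 0.01384011964529638 39.995160698890686 [ 0.64628824 -3.31389726 -0.45841556]
```

Gripped: width 13.8 mm at 40 N. Now sliding to the middle mark.

Emit:
carry_out(series=[{"delta_pos": [0, 0.6, 0], "rot": [0, 0, 0], "hand": 1}, {"delta_pos": [0, 1.2, 0], "rot": [0, 0, 0], "hand": 1}, {"delta_pos": [0, 1.8, 0], "rot": [0, 0, 0], "hand": 1}, {"delta_pos": [0, 2.4, 0], "rot": [0, 0, 0], "hand": 1}, {"delta_pos": [0, 3.0, 0], "rot": [0, 0, 0], "hand": 1}, {"delta_pos": [0, 3.4, 0], "rot": [0, 0, 0], "hand": 1}, {"delta_pos": [0, 3.5, 0], "rot": [0, 0, 0], "hand": 1}, {"delta_pos": [0, 3.5, 0], "rot": [0, 0, 0], "hand": 1}, {"delta_pos": [0, 3.5, 0], "rot": [0, 0, 0], "hand": 1}])

```text
time: 9.3
eef_pos: [0.5938, 0.1519, 0.0595]
ee_rot: [0.164, -3.137, 0.005]
contact_force: [-0.5, -6.6, 1.5]
width: 0.0137
grip_force: 40.0
```

```bash
python3 - <<'E'
from h import *
s=read_state(); im=viewer.snapshot("wrist"); t=viewer.snapshot("top")
po=np.load("w4.npy"); M=R.from_rotvec(po[1])
print("tool cm",M.inv().apply(s["eef_pos"]-po[0])*100,s["width"],s["grip_force"],s["contact_force"])
cv2.imwrite("pics/w5.png",np.vstack([im[:280],cv2.resize(t[160:260,190:390],(560,280),interpolation=cv2.INTER_CUBIC)]))
E
```

```text
tool cm [-0.24939247  3.98161877 14.00593204] 0.013677065403156975 39.99817371368408 [-0.50504216 -6.62772246  1.47479389]
```

View pics/w5.png

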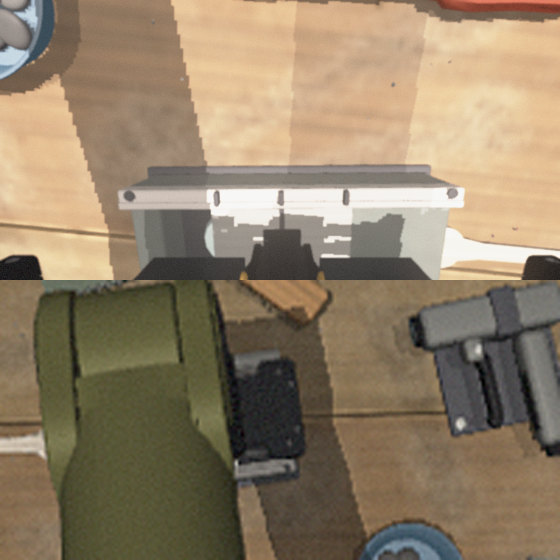

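The pointer (column 282) lines up with the middle rib (column 281), with the outer ribs at 217 and 346. The grip is firm at 40 N, and the trigger is back at rest. Handing in.

```bash
python3 -c "
from cell import robot
print(robot.close_job())"
```

```text
the job is handed in; nothing more can be done
None
```

I squeezed the trigger fully home with the shutter closed and let it spring back. The shutter is now held at its middle mark, pointer within about 1 mm by the wrist camera, and the job is handed in at about 9.4 s (verdict not shown).

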